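Show the pressure gauge to the inspection camera

ROBOT

A 6-joint arm with a two-finger parallel gripper is mounted at the origin on the work surface. World frame = base frame: x ahead of the robot, y to its left, z up, the work surface at z = 0. Lengths are in m, angles in rad, forces in N, time in s.
With the tool pointing down it reaches from about 0.4 to 0.825 m from the base axis. Payload 7 kg.
Tool frame: the origin (TCP) lies midway between the tips of the shut fingers; the grasp point (between the pads) lies 19 mm behind it; z points along the fingers, y is the line along which they close (so a half turn about z gives the same grasp; the last joint's range is limited). The gripper opens to 85 mm and grips with 20 to 120 N. Pads are 22 mm wide; open, the fingers measure 114 mm over their backs; the gripper's body (76 mm by 85 mm) begins 54 mm behind the grasp point. The pads swing forward as they close: fully open they stand 13 mm farther back than shut.
Start: joints at [1.607, 0.359, 0.012, 0, -1.224, -0.288], TCP at [0.168, 0.654, 0.231] pointing down, gripper open.
Joint ranges: [-3.07, 3.07], [-1.43, 2.12], [-1.02, 1.25], [-3.03, 1.67], [-3.05, -0], [-3.03, 3.03]. Speed limits (rad/s): [2.39, 2.39, 3.01, 3.14, 3.14, 3.14].

INTERFACE

Orientations are given as a unit quaternion [x, y, z, w].
In Python, from cell import r gives the robot as it stands.
- The arm moves only by the tool drive_effector, called after "Emit:" by a JSON object that holds its "api" and its "payload". Schema: {"type":"object","properties":{"ticks":{"type":"string"},"finger_gap":{"type":"number"},"grip_n":{"type":"number"},"only":{"type":"string"},"quiet":{"type":"boolean"},"lines":{"type":"string"}},"required":["ticks"],"additionalProperties":false}. ticks is a string of 1 to 8 rows, parted by semicolons, with the numbers parted by spaces; each row has 4 numbers: dx, dy, dz in m, then a turn about the tool's z in rad; each row shifts and turns the commanded pose from where the row before left it, along the tool's axes as they then stand; what a row does not reach is not made up. A row lasts 1/12 s, in which the tool goes at most 0.0417 m and 0.125 rad, less where a joint would pass 70% of its speed; a pose out of reach is approached as far as the arm can. finger_gap is the opening from 0.0 (shut) to 1.0 (fully open), set as the call begins (left out keeps the last). The fingers move at their own pace and stop on an object; grip_n is the grip in N (left out, the last holds). Time passes only in rows, so rows that do not move let the fingers close. The tool returns the time, the measured TCP pose, the force, the opening and the grip force at its end. only (a regular expression) keeps the lines of the reply that match it, lines (a string "A,B") keeps lines A to B, and quiet returns only ok. Input that does not fit is refused with a message, and nothing moves.
- r.state(): the state, without advancing time (a new reading comes with each control period).
- r.snapshot(name): name is "scene" or "side" or "wrist"; returns (picture, depth): 384x512x3 uint8, blue, green, red; 384x512 float32, m along the optical axis (not along the pixel's ray), 0 where there is no reading.
- r.camera_params(name): a dict with "fx", "fy", "cx", "cy" (pixels), "dist_coeffs" ([k1, k2, p1, p2, k3] as OpenCV has them; the pictures are not rectified), "extrinsics" (4x4, takes a point from camera to world coordinates). Camera axes: x right, y up, looking along -z (the intrinsics and any distortion apply to the point x, -y, -z); pixel columns grow to the right and rows downward; lengths in m; the calibration is good to about 2 mm. A picture is of the moment at which its call begins: read the wrist's pose just before it. camera_params takes no time and is no camera call; for the wrist camera it gives the pose at the moment of the call.
- r.hand_in(): hands the job in; it is judged then, once.
The state is a dict: "t": time; "joints": joint angles; "joint_velocities": joint speeds; "tau": joint torques, N m; "position": TCP position; "ee_rot": TCP orientation; "force": force on the tool from outside, world axes, zero at the start; "ft_torque": the same for the moment, N m; "grip_width": opening from 0.0 (shut) to 1.0 (fully open); "finger_force": force on a finger pad.
Only numpy, scipy, OpenCV 4.12 (cv2) and the standard library are available. Lean on these libraries where they do the work, as an engineer would, in place of code of your own. Each camera call takes 0.05 s, during which the arm holds its last target. There are 200 camera calls.

TASK

The green safety cap is in the way beside the pressure gauge on the test pump: first move it to the grey tray, standing upright as it does now, and let go of it while the gauge is still in its port. Then lift the gauge out and hold it in the air in front of the inspection camera, its dial centred on the camera's line of sight 15 cm from the lens, facing the lens squarely and right way up as the camera sees it (so leaning back with the camera's slope); finish while still holding it there, steady. Do not touch the camera, and leave the regulator, the flare nut and the wrench where they are.

Things in the scene. Friction and masses are not known exactly. Their poses are not given: they have to be found in the camera images.
- pump: test pump housing, a blue box fixed to the bench, 120 (x) x 200 (y) mm, its flat top deck 70 mm above the bench. Origin on the bench under its centre, z up. The gauge port is a round hole 15 mm wide, 20 mm deep in the deck at x = 0, y = -10 mm; a black rocker switch about 8 mm proud sits on the deck at y = -78 mm.
- gauge: pressure gauge, loose, 120 to 200 g: round stainless case 50 mm across, 28 mm deep, standing on edge over a brass stem, white dial on one flat face. Origin under its 22 mm brass shoulder, which starts on the pump deck with the 12 mm stem 16 mm down in the port (lifts straight out). z: up from stem to case; x: the way the dial looks; y: across the case. Case centre at (0, 0, 38 mm), top at 63 mm.
- dial (a point): centre of the gauge's white dial, at (15, 0, 38 mm) in the gauge's frame; axes as the gauge's. The gauge can be gripped from above across the case diameter, along y, with the dial left free.
- cap: green polymer safety cap, loose, 36 to 63 g, a closed solid-looking cylinder 50 mm high: body 48 mm in diameter, skirt 54 mm wide over the lowest 8 mm. Origin at the centre of its underside, z up. It starts upright on the pump deck 4 to 12 mm beside the gauge (on the pump's +y side), where a finger would go.
- tray: grey open tray fixed to the bench, 130 x 130 mm outside, walls 4 mm thick and 16 mm high, floor 4 mm thick. Origin on the bench under its centre, z up.
- cam_head: grey inspection camera. Origin at the centre of the lens's front glass, 262 mm above the bench. The lens looks along this frame's -x, sloping 0.35 rad (20 degrees) below level; y level; z the camera's up. Head 44 mm wide, 40 mm high, 62 mm from glass to back. A gauge shown squarely and right way up has x, y, z parallel to these.
- cam_stand: the camera's stand, fixed: round black base 100 mm wide, 14 mm high, with a slim post 300 mm high. Origin under the centre of the base; the lens lies 30 mm towards its -x, the post 30 mm towards +x
- regulator: glossy white gas regulator with brass ends, loose, about 120 x 68 mm, 47 mm high, lying on the bench. Origin under its centre. To be left alone.
- flare_nut: small brass flare nut, loose, 24 mm wide, 26 mm high, on the bench. Origin under its centre. To be left alone.
- wrench: steel wrench, loose, 170 mm long, lying on the bench along its own x. To be left alone.

How it is judged:
By the outcome, as a careful person would: the job done as asked, in the order asked, and still so for the second after the job is handed in, while the arm keeps its last pose, push and grip.
It also fails if it takes over 58 s, if anything falls off the work surface, if the arm or the gripper's body presses on something with over 40 N, if the wrist force passes 120 N, or if a joint passes its speed limit or range.

## Working session

There is one attempt and no reset: what is moved stays moved. The work goes in short steps, Python scripts to look and compute and a tool call to move; the robot and the scene stay as the last step left them, time stands still between calls to the robot, and variables do not carry over. Pictures are saved under pics/ and viewed, at most 10 in all, crops included, and the job is handed in when it is done.

```bash
ls; mkdir -p pics
```

Run:
```python
from cell import r
import cv2,numpy as np
a=r.snapshot("scene");b=r.snapshot("side")
cv2.imwrite("pics/scene.png",a[0]);cv2.imwrite("pics/side.png",b[0])
np.savez("pics/d.npz",a=a[1],b=b[1])
for n in("scene","side"):
    p=r.camera_params(n);print(n,p)
s=r.state();print({k:np.round(v,3) for k,v in s.items()})
```

```text
cell.py
pics
scene {'fx': 457.74338518972974, 'fy': 457.74338518972974, 'cx': 250.35251641389377, 'cy': 193.78529709321492, 'dist_coeffs': array([-0.02233254,  0.        ,  0.        ,  0.        ,  0.        ]), 'extrinsics': array([[-0.7744073 , -0.34670533,  0.52923412,  1.24826241],
       [ 0.63242488, -0.44828446,  0.63172765,  0.83721483],
       [ 0.01822409,  0.82391532,  0.56641983,  0.91926026],
       [ 0.        ,  0.        ,  0.        ,  1.        ]])}
side {'fx': 418.90696701271696, 'fy': 418.90696701271696, 'cx': 256.5525132325428, 'cy': 191.7993798281564, 'dist_coeffs': array([0.00588601, 0.        , 0.        , 0.        , 0.        ]), 'extrinsics': array([[ 0.93450453,  0.17978667, -0.30721009,  0.23226975],
       [-0.35589921,  0.48669468, -0.79778696, -0.86800633],
       [ 0.00608605,  0.85487136,  0.51880432,  0.72866775],
       [ 0.        ,  0.        ,  0.        ,  1.        ]])}
{'t': np.float64(0.1), 'joints': array([ 1.607,  0.359,  0.011, -0.   , -1.224, -0.288]), 'joint_velocities': array([-0.002,  0.   ,  0.002, -0.001,  0.001, -0.002]), 'tau': array([-2.0000e-03, -5.8477e+01,  2.9411e+01,  6.9550e+00, -3.0000e-03,
        0.0000e+00]), 'position': array([0.168, 0.653, 0.23 ]), 'ee_rot': array([ 0.992, -0.126, -0.   ,  0.001]), 'force': array([ 0.26 , -0.03 ,  0.442]), 'ft_torque': array([ 0.003,  0.07 , -0.051]), 'finger_force': np.float64(0.0), 'grip_width': np.float64(1.001)}
```
View pics/scene.png

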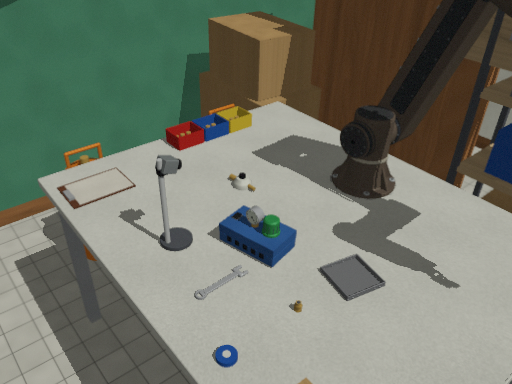

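View pics/side.png

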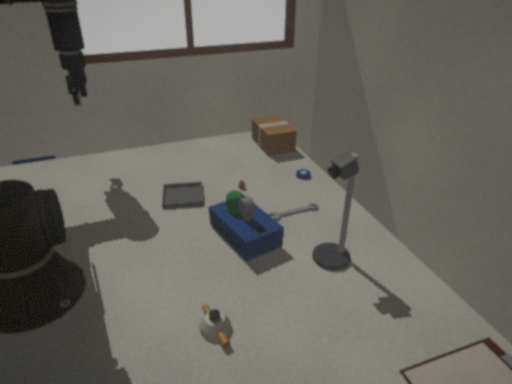

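The scene picture shows the pump at (257,235) px, gauge (256,216), cap (271,226), tray (352,276), camera head (167,166) and its base (176,239). The wrench, nut and regulator lie clear. Next I measure these from depth.

Create h.py:
```python
import numpy as np,cv2
def cloud(p,depth):
    "world point per pixel (HxWx3), nan where no depth"
    H,W=depth.shape
    K=np.array([[p["fx"],0,p["cx"]],[0,p["fy"],p["cy"]],[0,0,1]])
    uv=np.stack(np.meshgrid(np.arange(W),np.arange(H)),-1).reshape(-1,1,2).astype(np.float64)
    n=cv2.undistortPoints(uv,K,np.array(p["dist_coeffs"])).reshape(H,W,2)
    d=np.where(depth>0,depth,np.nan)
    P=np.stack([n[...,0]*d,-n[...,1]*d,-d],-1)
    E=p["extrinsics"];return P@E[:3,:3].T+E[:3,3]
def rect(P):
    c,s,a=cv2.minAreaRect(P[:,:2].astype(np.float32)*1000)
    return np.round(c,1),np.round(s,1),round(a,1)
```

Create m.py:
```python
from h import *
from cell import r
D=np.load("pics/d.npz");out={}
for n,k,tray,cam,base in(("scene","a",(315,250,390,302),(150,148,186,178),(155,225,197,252)),("side","b",(158,178,210,212),(322,148,362,182),(308,240,355,272))):
    im=cv2.imread(f"pics/{n}.png").astype(int);C=cloud(r.camera_params(n),D[k]);B,G,R=im[...,0],im[...,1],im[...,2]
    z=C[...,2];box=lambda b:np.s_[b[1]:b[3],b[0]:b[2]]
    near=np.zeros(z.shape,bool);near[box((205,185,305,270) if n=="scene" else (200,180,290,262))]=1
    blue=near&(B>R*1.6)&(B>50)
    deck=C[blue&(abs(z-.07)<.006)];print(n,"deck",len(deck),np.median(deck[:,2]),rect(deck))
    gr=near&(G>R*1.6)&(G>B*1.3);cap=C[gr];top=C[gr&(z>np.nanmax(z[gr])-.006)]
    print(" cap",len(cap),"zmax",np.nanmax(cap[:,2]),"top",np.round(np.nanmedian(top,0),4),len(top),rect(top) if len(top)>4 else "")
    (x,y),rad=cv2.minEnclosingCircle(top[:,:2].astype(np.float32));print("  circ",x,y,rad)
    g=C[near&~gr&~blue&(z>.085)];print(" gauge",len(g),"med",np.round(np.median(g,0),4),"max z",g[:,2].max(),rect(g))
    t=C[box(tray)].reshape(-1,3);t=t[(t[:,2]>.010)&(t[:,2]<.025)];print(" tray",len(t),rect(t))
    c=C[box(cam)].reshape(-1,3);c=c[c[:,2]>.2];print(" cam",len(c),c.min(0).round(4),c.max(0).round(4),rect(c))
    b=C[box(base)].reshape(-1,3);b=b[(b[:,2]>.008)&(b[:,2]<.02)];print(" base",len(b),rect(b),b.mean(0).round(3),cv2.minEnclosingCircle(b[:,:2].astype(np.float32)))
    out[n+"g"]=g;out[n+"c"]=c;out[n+"d"]=deck;out[n+"b"]=b;out[n+"t"]=t;out[n+"k"]=cap
np.savez("pics/o.npz",**out)
```

```bash
python3 m.py
```

```text
scene deck 1172 0.0697172507863727 (array([547.8,  34.3]), array([121.9, 204. ]), 13.3)
 cap 337 zmax 0.12412232115289878 top [0.5352 0.0811 0.1201] 93 (array([534.2,  82.6]), array([39.2, 40.6]), 13.2)
  circ 0.5354415774345398 0.08137664198875427 0.02209952287375927
 gauge 275 med [0.5569 0.0341 0.1178] max z 0.13632646221833933 (array([540.3,  48.2]), array([ 40.2, 100.3]), 19.4)
 tray 315 (array([426.9, 310.8]), array([135.4, 134.6]), 77.2)
 cam 454 [ 0.6947 -0.1525  0.2444] [ 0.7688 -0.1062  0.303 ] (array([ 731.7, -129.7]), array([74.1, 46.2]), 0.8)
 base 522 (array([ 730.4, -132.5]), array([100.7,  98.6]), 78.4) [ 0.73  -0.125  0.014] ((0.7287873029708862, -0.13260851800441742), 0.05278269574046135)
side deck 1133 0.07134922465226523 (array([543.6,  29. ]), array([119.8, 195.2]), 13.0)
 cap 86 zmax 0.12449489071002873 top [0.5272 0.0713 0.1216] 72 (array([528.4,  71. ]), array([32.2, 29.8]), 36.2)
  circ 0.5280776023864746 0.06954748183488846 0.018258988857269287
 gauge 451 med [0.5347 0.0269 0.1148] max z 0.13604523401425705 (array([541.3,  47.2]), array([ 48.9, 103.4]), 22.2)
 tray 256 (array([425.3, 307.9]), array([140.7, 130.1]), 77.6)
 cam 682 [ 0.6931 -0.1566  0.228 ] [ 0.7634 -0.1105  0.3038] (array([ 728.1, -133.5]), array([70.3, 45.6]), 1.5)
 base 749 (array([ 725.5, -134. ]), array([99. , 98.8]), 27.0) [ 0.723 -0.137  0.015] ((0.7258405089378357, -0.1322835087776184), 0.051638294011354446)
```

Emit:
{"api": "drive_effector", "payload": {"ticks": "0.0293 0.0273 0 0;0.0293 0.0273 0 0;0.0293 0.0273 0 0;0.0293 0.0273 0 0;0.0293 0.0273 0 0;0.0293 0.0273 0 0;0.0293 0.0273 0 0;0.0293 0.0273 0 0"}}

```text
t: 0.77
position: [0.3412, 0.3818, 0.2312]
ee_rot: [0.992, -0.125, -0.0, 0.0]
force: [1.0, 0.7, 0.5]
grip_width: 1.003
finger_force: 0.0
```

Emit:
{"api": "drive_effector", "payload": {"ticks": "0.0293 0.0273 0 0;0.0293 0.0273 0 0;0.0293 0.0273 0 0;0.0293 0.0273 0 0;0.0293 0.0273 0 0;0.0293 0.0273 0 0;0.0293 0.0273 0 0;0 0 0 0"}}

```text
t: 1.43
position: [0.4938, 0.1426, 0.2309]
ee_rot: [0.992, -0.128, -0.0, 0.001]
force: [0.3, 0.2, -0.2]
grip_width: 1.001
finger_force: 0.0
```

Emit:
{"api": "drive_effector", "payload": {"ticks": "0 0 0 0.12;0 0 0 0.12;0 0 0 0.12;0 0 0 0.12;0 0 0 0.12;0 0 0 0.12;0 0 0 0.12;0 0 0 0.12"}}

```text
t: 2.1
position: [0.4915, 0.1475, 0.231]
ee_rot: [0.82, -0.572, -0.0, 0.0]
force: [-1.2, -0.1, 0.3]
grip_width: 1.001
finger_force: 0.0
```

Emit:
{"api": "drive_effector", "payload": {"ticks": "0 0 0 0.12;0 0 0 0;0 0 0 0"}}

```text
t: 2.35
position: [0.4916, 0.1476, 0.2311]
ee_rot: [0.788, -0.616, -0.0, 0.0]
force: [0.1, 0.1, 0.3]
grip_width: 1.002
finger_force: 0.0
```

Run:
```python
from cell import r
import cv2,numpy as np
p=r.camera_params("wrist");s=r.state();a=r.snapshot("wrist")
cv2.imwrite("pics/w1.png",a[0]);np.savez("pics/w1.npz",d=a[1],**p)
print(p,s["position"],s["ee_rot"])
```

```text
{'fx': 282.54498716473285, 'fy': 282.54498716473285, 'cx': 255.538421433141, 'cy': 190.85807213944256, 'dist_coeffs': array([-0.05822768,  0.        ,  0.        ,  0.        ,  0.        ]), 'extrinsics': array([[-0.9703677 ,  0.2300137 ,  0.07402855,  0.51150023],
       [-0.24163001, -0.92522853, -0.29251855,  0.07269534],
       [ 0.00121005, -0.30173807,  0.95339009,  0.37340171],
       [ 0.        ,  0.        ,  0.        ,  1.        ]])} [0.49161684 0.14757636 0.23106765] [ 7.87531877e-01 -6.16273872e-01 -9.94082346e-05  2.18676128e-04]
```

View pics/w1.png

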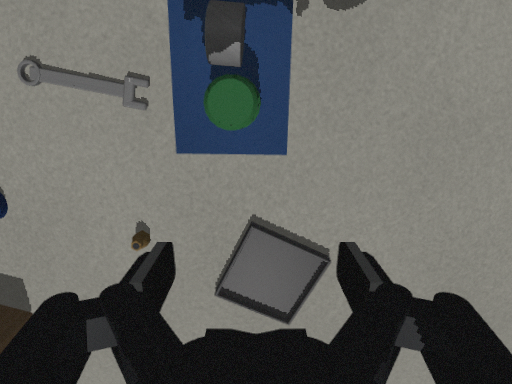

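The wrist picture shows the cap top at (232,101), the gauge case top at (225,33), the pump edges square to the tool, and the tray around (273,268).

Create mw.py:
```python
from h import *
import sys
n=sys.argv[1]
p=np.load(f"pics/{n}.npz");im=cv2.imread(f"pics/{n}.png").astype(int);C=cloud(p,p["d"]);B,G,R=im[...,0],im[...,1],im[...,2];z=C[...,2]
gr=(G>R*1.6)&(G>B*1.3);c=C[gr&(z>.114)];print("cap",len(c),np.median(c[:,2]).round(4),[np.round(v,4) for v in cv2.minEnclosingCircle(c[:,:2].astype(np.float32))])
d=C[(B>R*1.6)&(abs(z-.07)<.006)];print("deck",rect(d),np.median(d[:,2]))
g=C[~gr&(z>.122)&(z<.15)&(np.hypot(C[...,0]-.548,C[...,1]-.022)<.05)]
print("gauge",len(g),g[:,2].max().round(4),rect(g),g.mean(0).round(4))
cc=C[200:335,200:345].reshape(-1,3);t=cc[(cc[:,2]>.011)&(cc[:,2]<.022)];print("tray",rect(t))
```

```bash
python3 mw.py w1
```

```text
cap 2405 0.1195 [array([0.5023, 0.1201]), np.float64(0.075)]
deck (array([541.2,  58.3]), array([119.6, 149.5]), 13.2) 0.06968537956051107
gauge 1938 0.1344 (array([549.9,  24.7]), array([29.3, 41.8]), 9.1) [0.5489 0.0255 0.1296]
tray (array([427.9, 309.4]), array([131. , 131.4]), 77.5)
```

Run:
```python
from h import *
p=np.load("pics/w1.npz");im=cv2.imread("pics/w1.png").astype(int);C=cloud(p,p["d"]);B,G,R=im[...,0],im[...,1],im[...,2]
m=(G>R*1.6)&(G>B*1.3)&(abs(C[...,2]-.12)<.004)&(np.hypot(C[...,0]-.535,C[...,1]-.08)<.04)
print(m.sum(),C[m].mean(0),rect(C[m]),[np.round(v,4) for v in cv2.minEnclosingCircle(C[m][:,:2].astype(np.float32))])
s=cv2.imread("pics/scene.png")[200:250,220:300];t=cv2.imread("pics/side.png")[180:240,205:285]
cv2.imwrite("pics/z.png",np.vstack([cv2.resize(s,(480,300),interpolation=2),cv2.resize(t,(400,300),interpolation=2)[:, :].repeat(1,1) if 0 else cv2.resize(t,(480,300),interpolation=2)]))
```

```text
2304 [0.53211893 0.07793844 0.11930743] (array([532.3,  78.4]), array([46.3, 45.5]), 14.0) [array([0.5321, 0.0781]), np.float64(0.0238)]
```

View pics/z.png

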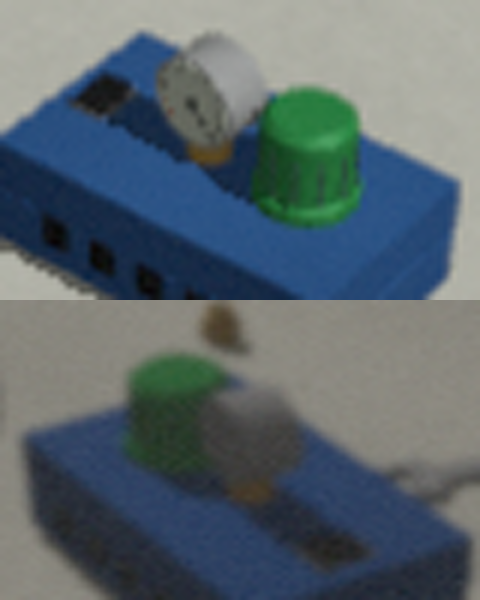

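The dial faces +x in the zoomed crop. Cap centre is (0.5325, 0.0785) and the gauge is (0.550, 0.025), which agrees with the stated gap. Now I grip the cap along pump x.

Emit:
{"api": "drive_effector", "payload": {"ticks": "0.0385 -0.0115 0 0;0.0385 -0.0115 0 0;0 0 0.036 0;0 0 0.036 0;0 0 0.036 0;0 0 0.036 0;0 0 0 0"}}

```text
t: 2.98
position: [0.528, 0.0763, 0.081]
ee_rot: [0.787, -0.617, -0.003, 0.005]
force: [-0.7, -1.2, 0.3]
grip_width: 1.001
finger_force: 0.0
```

Emit:
{"api": "drive_effector", "payload": {"ticks": "0 0 0 0;0 0 0 0;0 0 0 0;0 0 0 0;0 0 0 0;0 0 0 0;0 0 0 0;0 0 0 0", "finger_gap": 0.0, "grip_n": 30}}

```text
t: 3.65
position: [0.5339, 0.079, 0.09]
ee_rot: [0.787, -0.617, 0.001, -0.002]
force: [-1.6, 0.6, 8.0]
grip_width: 0.551
finger_force: 30.9
```

Emit:
{"api": "drive_effector", "payload": {"ticks": "0 0 -0.005 0;0 0 -0.02 0;0 0 -0.036 0;0 0 -0.036 0;0 0 0 0"}}

```text
t: 4.07
position: [0.5363, 0.0795, 0.1929]
ee_rot: [0.787, -0.617, 0.003, -0.005]
force: [1.4, 0.4, -0.1]
grip_width: 0.549
finger_force: 31.1
```

Emit:
{"api": "drive_effector", "payload": {"ticks": "-0.0357 0.0067 0 0;-0.0357 0.0067 0 0;-0.0357 0.0067 0 0;-0.0357 0.0067 0 0;-0.0357 0.0067 0 0;-0.0357 0.0067 0 0;-0.0357 0.0067 0 0;0 0 0 0"}}

```text
t: 4.73
position: [0.4262, 0.3149, 0.1857]
ee_rot: [0.788, -0.616, -0.0, -0.002]
force: [0.6, -1.5, -0.7]
grip_width: 0.552
finger_force: 31.1
```

Emit:
{"api": "drive_effector", "payload": {"ticks": "0 0 0.038 0;0 0 0.038 0;0 0 0.038 0;0 0 0.025 0;0 0 0 0;0 0 0 0;0 0 0 0"}}

```text
t: 5.32
position: [0.4287, 0.3111, 0.0473]
ee_rot: [0.787, -0.618, 0.0, -0.001]
force: [0.4, -0.3, 1.4]
grip_width: 0.55
finger_force: 31.2
```

Emit:
{"api": "drive_effector", "payload": {"ticks": "0 0 0.010 0;0 0 0.008 0;0 0 0 0;0 0 0 0;0 0 0.003 0;0 0 0 0;0 0 0 0"}}

```text
t: 5.9
position: [0.4277, 0.31, 0.0244]
ee_rot: [0.786, -0.618, 0.0, -0.0]
force: [-0.2, 0.7, -0.1]
grip_width: 0.551
finger_force: 31.2
```

Emit:
{"api": "drive_effector", "payload": {"ticks": "0 0 0.002 0;0 0 0 0;0 0 0 0"}}

```text
t: 6.15
position: [0.4278, 0.3101, 0.024]
ee_rot: [0.787, -0.617, 0.0, -0.0]
force: [-6.6, -2.3, 18.5]
grip_width: 0.553
finger_force: 32.7
```

Emit:
{"api": "drive_effector", "payload": {"ticks": "0 0 0 0;0 0 0 0;0 0 0 0;0 0 0 0;0 0 0 0;0 0 0 0", "finger_gap": 1.0}}

```text
t: 6.65
position: [0.4276, 0.3099, 0.0221]
ee_rot: [0.786, -0.618, 0.0, 0.0]
force: [0.6, -0.2, 0.9]
grip_width: 1.005
finger_force: 0.0
```

Emit:
{"api": "drive_effector", "payload": {"ticks": "0 0 -0.03 0;0 0 -0.036 0;0 0 -0.036 0;0 0 -0.036 0;0 0 -0.036 0;0 0 -0.036 0;0 0 0 0;0 0 0 0"}}

```text
t: 7.32
position: [0.4283, 0.3109, 0.2347]
ee_rot: [0.786, -0.618, -0.0, -0.003]
force: [0.2, -0.3, -1.3]
grip_width: 1.0
finger_force: 0.0
```

Run:
```python
from cell import r
import cv2,numpy as np
a=r.snapshot("scene");b=r.snapshot("side");p=r.camera_params("wrist");w=r.snapshot("wrist")
cv2.imwrite("pics/q.png",np.hstack([cv2.resize(a[0][190:310,200:400],(400,240),interpolation=2),cv2.resize(w[0],(320,240))]))
```

```text
(no output)
```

View pics/q.png

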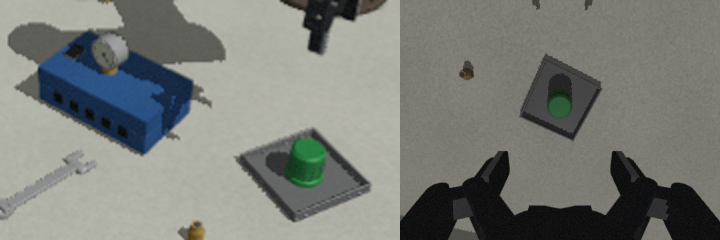

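The cap stands upright in the tray (scene crop at (307,162)) and is released. Now over to the gauge, turning the tool so the wrist camera faces the dial.

Emit:
{"api": "drive_effector", "payload": {"ticks": "0.0383 -0.0064 0 0;0.0383 -0.0064 0 0;0.0383 -0.0064 0 0;0.0383 -0.0064 0 0;0.0383 -0.0064 0 0;0.0383 -0.0064 0 0;0.0383 -0.0064 0 0;0.0383 -0.0064 0 0"}}

```text
t: 8.13
position: [0.5497, 0.0223, 0.2308]
ee_rot: [0.786, -0.618, -0.001, 0.001]
force: [0.9, 0.6, -0.8]
grip_width: 1.001
finger_force: 0.0
```

Emit:
{"api": "drive_effector", "payload": {"ticks": "0 0 0 -0.117;0 0 0 -0.117;0 0 0 -0.117;0 0 0 -0.117;0 0 0 -0.117;0 0 0 -0.117;0 0 0 -0.117;0 0 0 -0.117"}}

```text
t: 8.8
position: [0.5493, 0.0241, 0.2305]
ee_rot: [0.981, -0.194, -0.001, 0.001]
force: [0.6, -0.1, 0.5]
grip_width: 1.0
finger_force: 0.0
```

Emit:
{"api": "drive_effector", "payload": {"ticks": "0 0 0 -0.117;0 0 0 -0.117;0 0 0 -0.117;0 0 0 -0.117;0 0 0 -0.117;0 0 0 0;0 0 0 0;0 0 0 0"}}

```text
t: 9.47
position: [0.5496, 0.0243, 0.2314]
ee_rot: [0.996, 0.093, -0.001, 0.0]
force: [0.4, 0.3, -0.1]
grip_width: 0.999
finger_force: 0.0
```

Run:
```python
from h import *
from cell import r
p=r.camera_params("wrist");s=r.state();a=r.snapshot("wrist")
cv2.imwrite("pics/w2.png",a[0]);np.savez("pics/w2.npz",d=a[1],**p)
C=cloud(p,a[1]);z=C[...,2];m=(z>.09)&(z<.15)&(np.hypot(C[...,0]-.548,C[...,1]-.022)<.045)
for lo in(.115,.122,.127):
    g=C[m&(z>lo)];print(lo,len(g),g[:,2].max(),rect(g),g.mean(0).round(4))
im=a[0].astype(int);d=C[(im[...,0]>im[...,2]*1.6)&(abs(z-.07)<.006)];print("deck",rect(d))
print(s["joints"].round(3),s["ee_rot"],p["extrinsics"].round(3))
```

```text
0.115 1622 0.13414507751975557 (array([550. ,  24.1]), array([29.4, 46.8]), 9.1) [0.5515 0.0246 0.1276]
0.122 1361 0.13414507751975557 (array([549.9,  24.5]), array([29.4, 41. ]), 8.9) [0.5509 0.0246 0.1293]
0.127 1049 0.13414507751975557 (array([549.7,  24.6]), array([28.9, 32.5]), 9.4) [0.5504 0.0244 0.1306]
deck (array([547. ,  33.7]), array([120. , 200.1]), 13.2)
[ 0.4    0.155 -0.264 -0.    -1.154  1.356] [ 9.95705971e-01  9.25689347e-02 -7.51757031e-04  2.14379439e-04] [[ 0.186  0.936  0.299  0.627]
 [-0.983  0.177  0.056  0.039]
 [ 0.    -0.304  0.953  0.374]
 [ 0.     0.     0.     1.   ]]
```

View pics/w2.png

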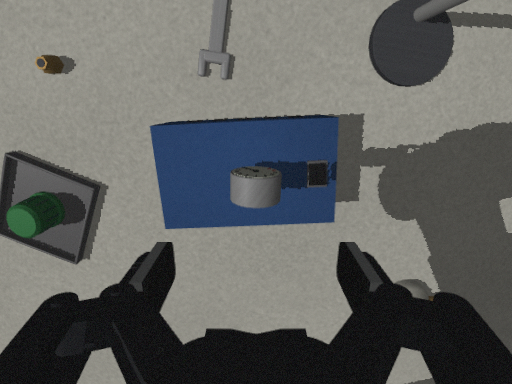

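Gauge is at (0.550, 0.0245), yaw 9.1°, and the dial faces the wrist camera at (255,187) px. `drive_effector` can't tilt the tool, so after a light grip I'll pivot the gauge in the pads, using the port rim against its stem.

Emit:
{"api": "drive_effector", "payload": {"ticks": "0 0 0.036 0.026;0 0 0.036 0;0 0 0.036 0;0 0 0.036 0;0 0 0 0;0 0 0 0;0 0 0 0"}}

```text
t: 10.1
position: [0.5512, 0.0246, 0.09]
ee_rot: [0.997, 0.081, 0.001, 0.0]
force: [0.8, 0.1, 0.6]
grip_width: 1.001
finger_force: 0.0
```

Emit:
{"api": "drive_effector", "payload": {"ticks": "0 0 0 0;0 0 0 0;0 0 0 0;0 0 0 0;0 0 0 0;0 0 0 0;0 0 0 0;0 0 0 0", "finger_gap": 0.0, "grip_n": 20}}

```text
t: 10.77
position: [0.551, 0.0247, 0.0901]
ee_rot: [0.997, 0.082, 0.001, -0.0]
force: [-1.7, 0.8, 6.3]
grip_width: 0.579
finger_force: 19.8
```

Emit:
{"api": "drive_effector", "payload": {"ticks": "0 0 -0.005 0;0 0 -0.006 0;0 0 0 0;0 0 0 0;0 0 0 0"}}

```text
t: 11.18
position: [0.5498, 0.0244, 0.0993]
ee_rot: [0.997, 0.081, -0.0, -0.0]
force: [0.4, 0.2, -2.9]
grip_width: 0.578
finger_force: 21.4
```

Emit:
{"api": "drive_effector", "payload": {"ticks": "0 0 -0.002 0;0 0 0 0;-0.003 0 0 0;-0.003 0 0 0;-0.003 0 0 0;-0.003 0 0 0;-0.003 0 0 0;0 0 0 0"}}

```text
t: 11.85
position: [0.5348, 0.022, 0.1016]
ee_rot: [0.997, 0.082, 0.0, -0.0]
force: [2.9, -0.3, -0.2]
grip_width: 0.577
finger_force: 21.6
```

Create snap.py:
```python
from h import *
from cell import r
import sys
n=sys.argv[1];s=r.state();p=r.camera_params("wrist");a=r.snapshot("wrist")
cv2.imwrite(f"pics/{n}.png",a[0]);np.savez(f"pics/{n}.npz",d=a[1],**p)
from scipy.spatial.transform import Rotation as Ro
R=Ro.from_quat(s["ee_rot"]).as_matrix();C=(cloud(p,a[1])-s["position"])@R   # tool frame
# gauge region: within the gripper, ahead: |y|<.026, z from -.05 to .03
m=(abs(C[...,1])<.027)&(abs(C[...,0])<.05)&(C[...,2]>-.048)&(C[...,2]<.03)
np.save(f"pics/{n}_m.npy",m)
P=C[m];print(len(P),P.min(0),P.max(0))
# RANSAC two planes/cylinder: normals; dial plane = fit of points in front half
best=None;rng=np.random.default_rng(0)
Q=P[abs(P[:,1])<.023]
for _ in range(800):
    a3=Q[rng.choice(len(Q),3,False)];nn=np.cross(a3[1]-a3[0],a3[2]-a3[0]);l=np.linalg.norm(nn)
    if l<1e-5: continue
    nn/=l
    if abs(nn[0])<.7: continue
    i=abs((Q-a3[0])@nn)<.0015
    if best is None or i.sum()>best.sum(): best=i
F=Q[best];c=F.mean(0);nn=np.linalg.svd(F-c)[2][2];nn*=np.sign(nn[0])
print("dial plane",len(F),"centre",c.round(4),"n",nn.round(3),"tilt deg",np.degrees(np.arctan2(-nn[2],nn[0])).round(2),"yaw",np.degrees(np.arctan2(nn[1],nn[0])).round(2))
u=F-c;print("extent y",F[:,1].min(),F[:,1].max(),"z",F[:,2].min(),F[:,2].max())
# side (curved case) generator line: points near top
T=P[(abs(P[:,1])<.006)];T=T[abs((T-c)@nn)>.004];
k=np.polyfit(T[:,0],T[:,2],1);print("top line",len(T),"tilt",np.degrees(np.arctan(-k[0])).round(2),"x",T[:,0].min(),T[:,0].max(),"z0",k[1])
```

```bash
python3 snap.py w3
```

```text
11150 [-0.01966129 -0.02699998 -0.04785395] [0.04320044 0.02699984 0.02997581]
dial plane 5805 centre [ 0.0136  0.0002 -0.0248] n [ 0.968  0.    -0.253] tilt deg 14.65 yaw 0.02
extent y -0.022972318583715196 0.022972201726256507 z -0.045900182450058516 0.004026215243316261
top line 1124 tilt -57.09 x -0.01966129401763371 0.04003497665705331 z0 -0.027371156341095465
```

View pics/w3.png

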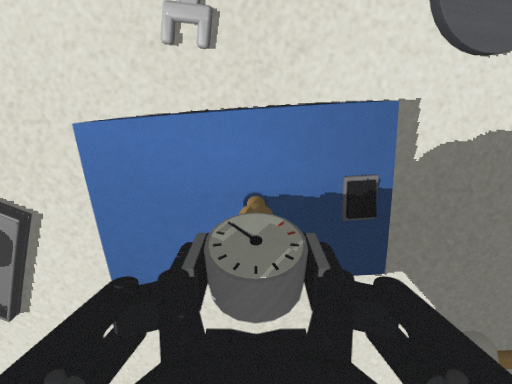

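The wrist picture shows the gauge in the pads, with the dial at (255,242) already tilted 14.7°. About 5 mm more should do it.

Emit:
{"api": "drive_effector", "payload": {"ticks": "-0.003 0 0 0;-0.0025 0 0 0;0 0 0 0;0 0 0 0"}}

```text
t: 12.23
position: [0.5293, 0.021, 0.1011]
ee_rot: [0.997, 0.081, -0.0, 0.0]
force: [3.3, 1.3, -1.1]
grip_width: 0.58
finger_force: 21.5
```

```bash
python3 snap.py w4
```

```text
11378 [-0.02012348 -0.02699981 -0.04797722] [0.047025   0.02699433 0.02999842]
dial plane 6399 centre [ 0.014   0.0001 -0.0254] n [ 0.94  -0.002 -0.342] tilt deg 20.0 yaw -0.1
extent y -0.022997460243751884 0.022999659351274362 z -0.04625066519345741 0.029793058290704975
top line 1057 tilt -57.32 x -0.02012347825455009 0.04567952406689623 z0 -0.025137027486233993
```

Emit:
{"api": "drive_effector", "payload": {"ticks": "0 0 0 0;0 0 0 0;0 0 0 0;0 0 -0.01 0;0 0 -0.02 0;0 0 -0.038 0;0 0 -0.038 0;0 0 0 0", "finger_gap": 0.0, "grip_n": 60}}

```text
t: 12.95
position: [0.5324, 0.021, 0.2151]
ee_rot: [0.997, 0.082, 0.004, -0.0]
force: [1.2, 0.7, -1.0]
grip_width: 0.565
finger_force: 63.5
```

Emit:
{"api": "drive_effector", "payload": {"ticks": "0 0 0 0;0 0 0 0;0 0 0 0"}}

```text
t: 13.2
position: [0.5283, 0.0206, 0.206]
ee_rot: [0.997, 0.081, -0.002, 0.0]
force: [-0.2, 0.3, -2.9]
grip_width: 0.569
finger_force: 63.5
```

```bash
python3 snap.py w5
```

Run:
```python
from h import *
o=np.load("pics/o.npz")
for n in("scene","side"):
    c=o[n+"c"]
    # slice the head: points in frame tilted .35 rad; yaw from minAreaRect of points, head only
    for lo in(.24,.26):
        q=c[c[:,2]>lo];print(n,lo,len(q),rect(q),q[:,0].min().round(4))
```

```text
11272 [-0.02005337 -0.02699491 -0.04798928] [0.02416637 0.02698623 0.02999429]
dial plane 6269 centre [ 0.014   0.0001 -0.0251] n [ 0.944 -0.002 -0.331] tilt deg 19.35 yaw -0.11
extent y -0.02298162554923029 0.02296006918424789 z -0.04568417036075452 0.0028043253266407833
top line 1059 tilt -57.44 x -0.0199512167607349 0.023871740152230585 z0 -0.025445112666366183
scene 0.24 454 (array([ 731.7, -129.7]), array([74.1, 46.2]), 0.8) 0.6947
scene 0.26 402 (array([ 731.7, -129.7]), array([74.1, 46.2]), 0.8) 0.6947
side 0.24 659 (array([ 728.1, -133.5]), array([70.3, 45.6]), 1.5) 0.6931
side 0.26 600 (array([ 728. , -133.5]), array([70.2, 45.6]), 1.5) 0.6931
```

Emit:
{"api": "drive_effector", "payload": {"ticks": "0 0 -0.0385 0;0 0 -0.0385 0;0 0 -0.0385 0;0 0 -0.0385 0;0.025 0.018 0 0;0.025 0.018 0 0;0.025 0.018 0 0;0 0 0 0"}}

```text
t: 13.92
position: [0.6153, -0.0218, 0.3576]
ee_rot: [0.997, 0.081, -0.003, 0.001]
force: [-0.7, 0.8, -2.8]
grip_width: 0.57
finger_force: 63.5
```

Emit:
{"api": "drive_effector", "payload": {"ticks": "0 0 0 0;0 0 0 0;0 0 0 0"}}

```text
t: 14.17
position: [0.6118, -0.0199, 0.3607]
ee_rot: [0.997, 0.082, -0.001, 0.0]
force: [0.4, 0.0, -0.6]
grip_width: 0.568
finger_force: 63.5
```

```bash
python3 snap.py w6
```

```text
11269 [-0.01978231 -0.02699292 -0.04797214] [0.02412746 0.02699424 0.02991122]
dial plane 6290 centre [ 0.0141  0.0001 -0.0251] n [ 0.944 -0.002 -0.331] tilt deg 19.33 yaw -0.13
extent y -0.022997185594745943 0.022995816970286558 z -0.045596692658704065 0.002680924647506888
top line 1062 tilt -57.2 x -0.019782305070524628 0.024008242070883732 z0 -0.025679607249946574
```

View pics/w6.png

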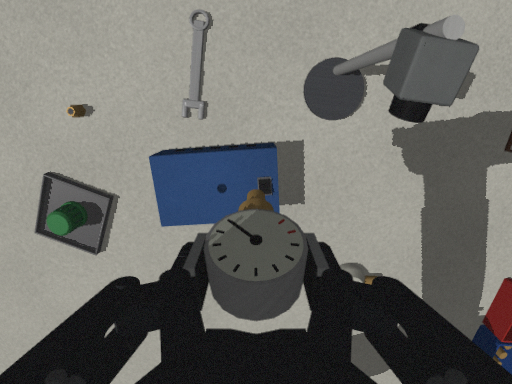

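The wrist picture shows the whole inspection camera: head top around (430,65), lens barrel (410,108), base (334,89). I fit its yaw and lens from this.

Run:
```python
from h import *
p=np.load("pics/w6.npz");C=cloud(p,p["d"]);z=C[...,2]
b=C[40:140,280:385].reshape(-1,3);b=b[(abs(b[:,2]-.014)<.006)];k=np.linalg.norm(b[:,:2]-np.median(b[:,:2],0),axis=1)<.07;b=b[k]
print("base",len(b),rect(b),[np.round(v,4) for v in cv2.minEnclosingCircle(b[:,:2].astype(np.float32))],np.median(b[:,2]))
h=C[5:130,375:490].reshape(-1,3);h=h[(h[:,2]>.2)&(h[:,2]<.32)]
print("head",len(h),h.min(0).round(4),h.max(0).round(4),rect(h))
# top plane ransac
rng=np.random.default_rng(0);best=None
for _ in range(600):
    a=h[rng.choice(len(h),3,False)];n=np.cross(a[1]-a[0],a[2]-a[0]);l=np.linalg.norm(n)
    if l<1e-5: continue
    n/=l
    if abs(n[2])<.8: continue
    i=abs((h-a[0])@n)<.0015
    if best is None or i.sum()>best.sum(): best=i
F=h[best];c=F.mean(0);n=np.linalg.svd(F-c)[2][2];n*=np.sign(n[2]);print("top",len(F),c.round(4),n.round(4),"pitch",np.degrees(np.arctan2(-n[0],n[2])).round(2),"yaw?",np.degrees(np.arctan2(-n[1],-n[0])).round(2))
# rectangle in-plane
ex=np.array([np.cos(.35),0,np.sin(.35)]);ey=np.array([0,1,0]);ez=np.cross(ex,ey)
uv=np.c_[(F-c)@ex,(F-c)@ey];r=cv2.minAreaRect((uv*1000).astype(np.float32));print("rect",r)
u0=c+ex*r[0][0]/1000+ey*r[0][1]/1000;print("top centre",u0.round(4),"-> optical axis centre 20mm below",(u0-.02*ez).round(4),"lens(31mm fwd)",(u0-.02*ez-.031*ex).round(4))
q=(h-(u0-.02*ez));fr=np.c_[q@ex,q@ey,q@ez];print("along-axis min/max",fr.min(0).round(4),fr.max(0).round(4))
f=fr[(fr[:,0]<-.025)];print("front pts",len(f),np.percentile(f,[2,98],axis=0).round(4))
# dial ring
P=C[205:300,195:320].reshape(-1,3)
```

Run:
```python
import sys;sys.path.insert(0,".")
from h import *
from scipy.spatial.transform import Rotation as Ro
import os;os.chdir(".")
# dial circle in tool frame from w6
p=np.load("pics/w6.npz");C=cloud(p,p["d"]);R=Ro.from_quat([.9966,.082,-.001,0]).as_matrix();T=(C-[.6118,-.0199,.3607])@R
n=np.array([.944,-.002,-.331]);i=(abs((T-[.0141,.0001,-.0251])@n)<.0018)
i[:195]=0;i[300:]=0;i[:,:190]=0;i[:,325:]=0
F=T[i]-[.0141,.0001,-.0251];up=np.array([-.331,0,-.944]);v=np.c_[F[:,1],F@up]
k=np.linalg.norm(v,axis=1)<.027;v=v[k]
print("dial in-plane y,up:",np.percentile(v,[.5,99.5],axis=0),rect(v),cv2.minEnclosingCircle(v.astype(np.float32)))
```

```text
base 2718 (array([ 730.5, -131.7]), array([96.6, 97.9]), 10.0) [array([ 0.7306, -0.1312]), np.float64(0.0502)] 0.013715132716930672
head 6954 [ 0.6957 -0.1537  0.2001] [ 0.7692 -0.1072  0.3025] (array([ 732.4, -131.1]), array([73.6, 44.8]), 3.3)
top 3521 [ 0.7324 -0.1304  0.2944] [-0.336  -0.0154  0.9417] pitch 19.64 yaw? 2.62
rect ((-0.7026710510253906, -0.5201148986816406), (45.20960235595703, 44.272789001464844), 3.20709490776062)
top centre [ 0.7318 -0.131   0.2941] -> optical axis centre 20mm below [ 0.7386 -0.131   0.2754] lens(31mm fwd) [ 0.7095 -0.131   0.2647]
along-axis min/max [-0.0413 -0.0228 -0.0787] [0.0365 0.0237 0.0228]
front pts 742 [[-0.0403 -0.0128 -0.0018]
 [-0.0254  0.013   0.0158]]
dial in-plane y,up: [[-0.02509984 -0.02530956]
 [ 0.02515397  0.02067785]] (array([ 1.4, -2.2]), array([52.7, 48.8]), 18.6) ((1.0899712833634112e-05, 0.0001002303761197254), 0.027077849954366684)
```

Create fin.py:
```python
from h import *
from scipy.spatial.transform import Rotation as Ro
for n,pos,q in(("w6",[.6118,-.0199,.3607],[.9966,.082,-.001,0]),("w5",[.5283,.0206,.206],[.9967,.081,-.002,0])):
    p=np.load(f"pics/{n}.npz");C=cloud(p,p["d"]);T=(C-pos)@Ro.from_quat(q).as_matrix()
    g=cv2.imread(f"pics/{n}.png",0);w=g[232:249,246:266]
    m=(w<60);lab=cv2.connectedComponentsWithStats(cv2.erode(m.astype(np.uint8),np.ones((3,3))),8)
    i=1+np.argmax(lab[2][1:,4]);u,v=lab[3][i]+[246,232];print(n,"hub px",u,v,"tool",T[round(v)-3:round(v)+4,round(u)-3:round(u)+4].reshape(-1,3).mean(0).round(4))
    nrm=np.array([.942,0,-.335]);c=np.array([.0141,0,-.0251]);up=np.array([-.335,0,-.942])
    D=T-c;k=(abs(D@nrm)<.0025);s=D@up;y=D[...,1]
    for lo in np.arange(-.02,.02,.005):
        yy=y[k&(s>lo)&(s<lo+.005)&(abs(y)<.032)];print(round(lo+.0025,4),np.percentile(yy,[1,99]).round(4),end=" ")
    sel=k&(abs(y)<.003)&(s>0)&(s<.04);print("top edge",s[sel].max())
```

```bash
python3 fin.py
```

```text
w6 hub px 254.625 238.75 tool [ 0.0163  0.     -0.0219]
-0.0175 [-0.0201  0.0209] -0.0125 [-0.0222  0.0228] -0.0075 [-0.0235  0.0241] -0.0025 [-0.0272  0.0289] 0.0025 [-0.0298  0.0304] 0.0075 [-0.0297  0.0304] 0.0125 [-0.0293  0.0295] 0.0175 [-0.0268  0.0274] top edge 0.021778338480659586
w5 hub px 255.28169014084506 239.25352112676057 tool [ 0.0163  0.     -0.0219]
-0.0175 [-0.0201  0.0206] -0.0125 [-0.0221  0.0227] -0.0075 [-0.0237  0.024 ] -0.0025 [-0.0288  0.0291] 0.0025 [-0.0297  0.0305] 0.0075 [-0.0296  0.0306] 0.0125 [-0.0294  0.03  ] 0.0175 [-0.0269  0.0274] top edge 0.021853712298903465
```

Emit:
{"api": "drive_effector", "payload": {"ticks": "0 0 0 0.112;-0.0362 0 0 0;-0.0362 0 0 0;0 0.0391 0 0;0 0.0391 0 0;0 0.0391 0 0;0 0 0 0"}}

```text
t: 14.8
position: [0.5451, -0.1452, 0.3621]
ee_rot: [1.0, 0.025, 0.0, 0.001]
force: [0.5, 0.8, -1.4]
grip_width: 0.564
finger_force: 63.7
```

Emit:
{"api": "drive_effector", "payload": {"ticks": "0 0 0.035 0;0 0 0.035 0;0 0 0.035 0;0 0 0.035 0;0 0 0.0325 0;0 0 0 0;0 0 0 0;0 0 0 0"}}

```text
t: 15.47
position: [0.5474, -0.1408, 0.1913]
ee_rot: [1.0, 0.026, 0.001, 0.0]
force: [-0.1, -0.7, -1.0]
grip_width: 0.562
finger_force: 63.5
```

Emit:
{"api": "drive_effector", "payload": {"ticks": "0 0 0 0;0 0 0 0;0 0 0 0"}}

```text
t: 15.72
position: [0.547, -0.1409, 0.1906]
ee_rot: [1.0, 0.026, 0.001, 0.0]
force: [-0.3, -0.6, -2.4]
grip_width: 0.572
finger_force: 63.5
```

```bash
python3 snap.py w7
```

```text
11258 [-0.01971311 -0.02698282 -0.04796899] [0.02444482 0.02698709 0.02995384]
dial plane 6260 centre [ 0.014   0.0001 -0.025 ] n [ 0.944  0.001 -0.331] tilt deg 19.32 yaw 0.05
extent y -0.022999650654258477 0.022985599410038852 z -0.04577222298422294 0.0019908605876590353
top line 1030 tilt -57.25 x -0.019713105382086194 0.02444482360559445 z0 -0.025316550758663337
```

Emit:
{"api": "drive_effector", "payload": {"ticks": "-0.0015 0 0.0025 0;0 0 0 0;0 0 0 0;0 0 0 0;0 0 0 0;0 0 0 0"}}

```text
t: 16.27
position: [0.5447, -0.141, 0.1863]
ee_rot: [1.0, 0.026, -0.0, 0.0]
force: [0.9, 0.2, -1.4]
grip_width: 0.565
finger_force: 63.5
```

Emit:
{"api": "drive_effector", "payload": {"ticks": "0 0 0 0;0 0 0 0;0 0 0 0;0 0 0 0"}}

```text
t: 16.6
position: [0.5447, -0.141, 0.1863]
ee_rot: [1.0, 0.026, -0.0, 0.0]
force: [0.2, -1.1, -2.0]
grip_width: 0.568
finger_force: 63.5
```

Run:
```python
from h import *
from cell import r
a=r.snapshot("scene");b=r.snapshot("side");s=r.state();print(s["position"],abs(s["joint_velocities"]).max())
cv2.imwrite("pics/f.png",np.hstack([cv2.resize(a[0][130:330,130:400],(405,300)),cv2.resize(b[0][100:270,150:380],(395,300))]))
C=cloud(r.camera_params("scene"),a[1]);im=a[0].astype(int)
m=(np.linalg.norm(C-[.5603,-.1401,.2106],axis=-1)<.024)
P=C[m];k=np.linalg.svd(P-P.mean(0))[2][2];k*=np.sign(k[0]);
for _ in range(3):
    i=abs((P-P.mean(0))@k)<.004;P=P[i];k=np.linalg.svd(P-P.mean(0))[2][2];k*=np.sign(k[0])
print("scene dial",len(P),P.mean(0).round(4),k.round(3))
```

```text
[ 0.5447133  -0.14101898  0.18633425] 0.002427882242797376
scene dial 118 [ 0.5568 -0.1388  0.2108] [0.943 0.039 0.33 ]
```

View pics/f.png

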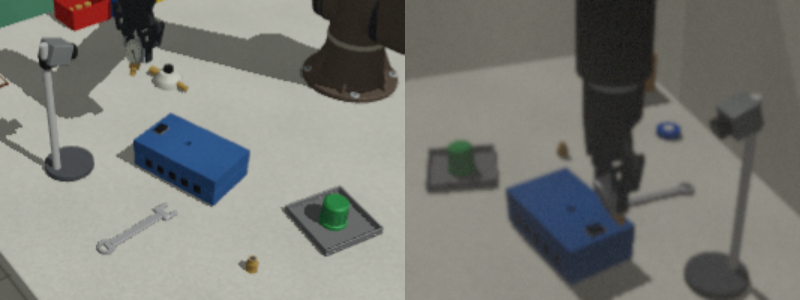

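Both views show the gauge held in front of the camera, with the cap in the tray and the rest untouched. The scene-view dial normal is (0.943, 0.039, 0.33), as wanted. One last 2 mm trim remains.

Emit:
{"api": "drive_effector", "payload": {"ticks": "0.0008 0 -0.0012 0;0 0 0 0;0 0 0 0;0 0 0 0;0 0 0 0;0 0 0 0;0 0 0 0;0 0 0 0"}}

```text
t: 17.37
position: [0.5455, -0.141, 0.1875]
ee_rot: [1.0, 0.026, -0.0, -0.0]
force: [-0.5, -0.3, -2.0]
grip_width: 0.566
finger_force: 63.5
```

Emit:
{"api": "drive_effector", "payload": {"ticks": "0 0 0 0;0 0 0 0;0 0 0 0;0 0 0 0"}}

```text
t: 17.7
position: [0.5455, -0.1409, 0.1875]
ee_rot: [1.0, 0.026, 0.0, 0.0]
force: [0.0, -0.1, -2.6]
grip_width: 0.568
finger_force: 63.5
```

```bash
python3 -c "
from cell import r
print(r.hand_in())"
```

```text
the job is handed in; nothing more can be done
None
```

I handed the job in at 17.7 s: the cap was stood upright in the tray and let go first, and the gauge is held steady with its dial measured about 15 cm from the lens and within about 1° of square; the hand-in returned no verdict.

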